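# Free the spent canister from its left-hand screw

### The job

Take the spent red gas canister out of the bench dock and lay it down in the empty wooden cradle, resting about centrally in both saddles; set it down rather than dropping it, and leave the dock's orange wing screw undone. The screw's thread is unmarked: first try it anticlockwise (seen from its head) with gentle force until it comes up firm, without wrenching it, then wind it the other way, clockwise, until its pin is well clear of the canister's neck before you draw the canister out. Leave the wash bottle, the green dropper bottle and the measuring cylinder standing where they are.

Things in the scene. Friction and masses are not known exactly. Their poses are not given: they have to be found in the camera images.
- dock: Fixed grey dock, base 100 x 172 x 10 mm; origin on the table, z up. The canister lies along dock y at x = 0, axis 55 mm up, origin at y = +19 mm, on two V saddles (16 mm long, at y = -20 and +87 mm, all below the canister's lower third, within 18 mm of the line). End plate at y = -72 to -62 mm; the +y end is open: the canister leaves lengthwise to +y and can be lifted after 40 mm.
- dock_neck (a point): Point on the canister's axis in the dock (dock x = 0, y = -38 mm, z = 55 mm) where the screw axis meets it. The screw leans 35 degrees from vertical towards the dock's -x side, its wing head up and towards -x. It runs through an aluminium block (y = -72 to -26 mm) whose upper face is 46 mm from this point along the screw.
- wing_grip (a point): Centre of the screw's orange wing head: a flat bar 56 mm long, 12 mm thick, 22 mm tall along the screw; 71 mm from dock_neck along the screw at joint value 0. Axes: z outward along the screw, x along the wing's length, y through its thickness. Below the wing is 14 mm of free space to the block, with only its own 18 mm stem.
- wing (a joint): Screw angle, rad. Left-hand quick thread: grows turning clockwise seen from the head (a negative turn about wing_grip z), wing and pin moving out 3 mm/rad. Starts at 0.02 to 0.15. Anticlockwise it is firm at -0.12, then springy, 1.5 N m/rad; past -0.32 is wrenching. Friction 0.12 N m, stays put. The pin is 3.5 mm deep in the neck groove at 0, out of it at 1.2, well clear past 2.0; end stop 2.7.
- canister: Loose steel gas canister, 0.2 to 0.4 kg, 40 mm diameter, 158 mm long, lying along its own y; origin on its axis at mid length. From -y: brass valve collar (40 mm diameter, y = -79 to -63 mm), neck groove (24 mm diameter, to y = -51 mm), red body with a white band (to y = +79 mm). Its y points along dock y at the start.
- cradle: Fixed wooden cradle for empties, board 90 x 130 x 12 mm. Origin on the table at its centre, z up. Two V saddles like the dock's, centred at y = -38 and +38 mm; a canister laid along the cradle's y axis in both of them has its axis 55 mm above the table. Either end may point either way.
- wash_bottle: White plastic wash bottle, 68 mm in diameter, 165 mm tall, loose; origin under its centre. To be left alone.
- dropper: Small green glass bottle with white cap, 36 mm in diameter, 75 mm tall, loose; origin under its centre. To be left alone.
- measuring_cylinder: Clear measuring cylinder, 150 mm tall, 70 mm foot, loose; origin under its centre. To be left alone.
Mind the look-alikes: they are no part of the job. There is more than one size of the dock; the job needs the middle-sized. There is more than one size of the canister; the job needs the smaller.

How it is judged:
On the way, in this order (a step that is already met when the one before it is completed fails the run):
1. the wing screw has been tried anticlockwise until firm, canister still in place (value of joint wing below -0.07 rad and distance of canister from where it was at the start of the episode below 0.01 m), for 0.15 s.
2. the wing screw has been wound clockwise until its pin is clear (past 2.0 rad), canister still in place (value of joint wing above 2 rad and distance of canister from where it was at the start of the episode below 0.01 m), for 0.2 s.
At the end, for the whole second after the job is handed in: The canister lies at rest in both saddles of the wooden cradle, within 30 mm of its centre and 0.12 rad of its line, axis 50 to 60 mm above the table, released; the wing screw is still undone (past 1.9 rad) (horizontal distance between canister and cradle below 0.03 m and z of canister in the frame of cradle between 0.05 and 0.06 m and angle between the y axis of canister and the y axis of cradle, either way round below 0.12 rad and linear speed of canister below 0.02 m/s and value of joint wing above 1.9 rad and contact force between the fingers and canister below 0.1 N); the robot touches nothing.
It fails at once if the screw is wrenched anticlockwise past -0.32 rad (value of joint wing below -0.32 rad).
It fails at once if the canister is dropped (falls faster than 0.7 m/s out of the fingers) (linear speed of canister above 0.7 m/s and contact force between the fingers and canister below 0.1 N).
It fails at once if a bystander is moved by more than 30 mm or tipped (distance of any of wash_bottle, dropper, measuring_cylinder from where it was at the start of the episode above 0.03 m or angle between any of wash_bottle, dropper, measuring_cylinder's own z axis and vertical above 0.3 rad).
It also fails if it takes over 72 s, if anything falls off the work surface, if the arm or the gripper's body presses on something with over 40 N, if the wrist force passes 120 N, or if a joint passes its speed limit or range.

### The arm

A 6-joint arm with a two-finger parallel gripper is mounted at the origin on the work surface. World frame = base frame: x ahead of the robot, y to its left, z up, the work surface at z = 0. Lengths are in m, angles in rad, forces in N, time in s.
With the tool pointing down it reaches from about 0.4 to 0.825 m from the base axis. Payload 7 kg.
Tool frame: the origin (TCP) lies between the finger pads; the fingertips stand 8 mm ahead of it and the grasp point (between the pads) lies 11 mm behind it (arm.finger_overhang is the distance from the TCP to the fingertips, in m); z points along the fingers, y is the line along which they close (so a half turn about z gives the same grasp; the last joint's range is limited). The gripper opens to 88 mm and grips with 3 to 60 N. Pads are 19 mm wide; open, the fingers measure 130 mm over their backs; the gripper's body (78 mm by 193 mm) begins 47 mm behind the grasp point.
Start: joints at [1.482, 0.359, 0.012, 0, -1.224, -0.288], TCP at [0.248, 0.628, 0.235] pointing down, gripper open.
Joint ranges: [-3.07, 3.07], [-1.43, 2.12], [-1.02, 1.25], [-3.03, 1.67], [-3.05, -0], [-3.03, 3.03]. Speed limits (rad/s): [2.39, 2.39, 3.01, 3.14, 3.14, 3.14].

### API

Orientations are given as [roll, pitch, yaw] about the fixed x, y, z axes, in that order (R = Rz(yaw) Ry(pitch) Rx(roll)).
In Python, from station import arm gives the robot as it stands.
- The arm moves only by the tool move_arm, never from a script. Its argument "rows" is text: rows parted by semicolons, each of 7 numbers parted by spaces: the turn, a rotation vector about the tool's x, y, z in degrees, then the shift along the tool's x, y, z in m, then the finger opening in m, from 0 to 0.0876. A call has 1 to 8 rows; each row shifts and turns the commanded pose from where the row before left it, along the tool's axes as they then stand; what a row does not reach is not made up. A row lasts 1/8 s, in which the tool goes at most 62.5 mm and 10.7 degrees, less where a joint would pass 70% of its speed; a pose out of reach is approached as far as the arm can. A call is refused whole if a number of a shift passes 0.0625 or a number of a turn 10.7, either way. A call with a gripper value outside its range is refused whole. The fingers move at their own pace and stop on an object; "squeeze" is the grip in N (left out, the last holds). Time passes only in rows, so rows that do not move let the fingers close. It gives the time, the measured TCP pose, the force, the opening and the grip force at its end, in the units of the state.
- arm.get_state(): the state, without advancing time (a new reading comes with each control period).
- arm.grab_frame(name): name is "scene" or "top" or "wrist"; returns (picture, depth): 420x560x3 uint8, blue, green, red; 420x560 float32, m along the optical axis (not along the pixel's ray), 0 where there is no reading.
- arm.camera_model(name): a dict with "mtx" (3x3 intrinsics, pixels), "camera_from_world" (4x4, takes a point from world to camera coordinates); the wrist camera has in their place "mount" (4x4, takes a point from camera to tool coordinates, whose origin is the TCP and whose axes are the flange's). Camera axes: x right, y down, z forward; pixel columns grow to the right and rows downward; lengths in m; the calibration is good to about 2 mm. A picture is of the moment at which its call begins: read the wrist's pose just before it. camera_model takes no time and is no camera call.
- arm.job_done(): hands the job in; it is judged then, once.
The state is a dict: "t": time; "q": joint angles; "qd": joint speeds; "joint_efforts": joint torques, N m; "eef_pos": TCP position; "ee_rot": TCP orientation; "force": force on the tool from outside, world axes, zero at the start; "moment": the same for the moment, N m; "width": finger opening in m; "gripper_force": force on a finger pad.
Only numpy, scipy, OpenCV 4.12 (cv2) and the standard library are available. Lean on these libraries where they do the work, as an engineer would, in place of code of your own. Each camera call takes 0.05 s, during which the arm holds its last target. There are 200 camera calls.

## Working session

There is one attempt and no reset: what is moved stays moved. The work goes in short steps, Python scripts to look and compute and a tool call to move; the robot and the scene stay as the last step left them, time stands still between calls to the robot, and variables do not carry over. Pictures are saved under pics/ and viewed, at most 10 in all, crops included, and the job is handed in when it is done.

Besides the shell and the picture viewer there is one more tool, called after ">>>" as name(argument=value, ...) on one line, values as JSON. move_arm: Moves the arm, as the interface text tells. Its arguments: {"type":"object","properties":{"rows":{"type":"string"},"squeeze":{"type":"number"}},"required":["rows"]}

```bash
mkdir -p pics; cat > h.py <<'E'
import numpy as np, cv2
from scipy.spatial.transform import Rotation as R
from station import arm
def grab(n):
    s=arm.get_state(); im,d=arm.grab_frame(n); m=arm.camera_model(n)
    K=np.array(m["mtx"])
    if n=="wrist":
        T=np.eye(4);T[:3,:3]=R.from_euler('xyz',s["ee_rot"]).as_matrix();T[:3,3]=s["eef_pos"]
        W=T@np.array(m["mount"])
    else: W=np.linalg.inv(np.array(m["camera_from_world"]))
    return im,d,K,W
def cloud(d,K,W):
    v,u=np.indices(d.shape); c=np.stack([(u-K[0,2])/K[0,0]*d,(v-K[1,2])/K[1,1]*d,d],-1)
    p=c@W[:3,:3].T+W[:3,3]; p[d<=0]=np.nan; return p
E
python3 - <<'E'
from h import *
for n in("scene","top"):
    im,d,K,W=grab(n); cv2.imwrite(f"pics/{n}.png",im); np.savez(f"{n}.npz",im=im,d=d,K=K,W=W)
    print(n,W.round(3).tolist(),K.tolist(),(d>0).mean())
print(arm.get_state())
E
```

```text
scene [[0.763, 0.445, -0.469, 1.079], [0.647, -0.523, 0.555, -0.642], [0.002, -0.727, -0.687, 0.859], [0.0, 0.0, 0.0, 1.0]] [[467.6290336154056, 0.0, 278.24429971139], [0.0, 467.6290336154056, 210.14426550477793], [0.0, 0.0, 1.0]] 0.9942899659863945
top [[-0.015, -0.988, 0.153, 0.394], [-1.0, 0.018, 0.021, -0.033], [-0.024, -0.153, -0.988, 1.344], [0.0, 0.0, 0.0, 1.0]] [[425.5305577586751, 0.0, 278.81212012469587], [0.0, 425.5305577586751, 213.3509954955329], [0.0, 0.0, 1.0]] 0.9958886054421768
{'t': 0.1, 'q': array([ 1.48209685e+00,  3.59283800e-01,  1.11721543e-02, -3.06985206e-04,
       -1.22409954e+00, -2.88112613e-01]), 'qd': array([ 3.29196411e-04, -8.29391464e-04,  2.09178677e-03,  1.04658396e-03,
        7.96004349e-05,  1.91510056e-03]), 'joint_efforts': array([-1.73181088e-03, -5.84159231e+01,  2.93749541e+01,  7.01553315e+00,
        1.01485377e-02, -4.53508744e-05]), 'eef_pos': array([0.24823287, 0.62725044, 0.23374643]), 'ee_rot': array([ 3.14015410e+00, -1.25349047e-04, -3.76916518e-01]), 'force': array([ 0.28049692, -0.79498558, -0.49049796]), 'moment': array([-0.01862949, -0.06411459,  0.00990447]), 'gripper_force': 0.0, 'width': 0.0876339422999495}
```

View pics/scene.png

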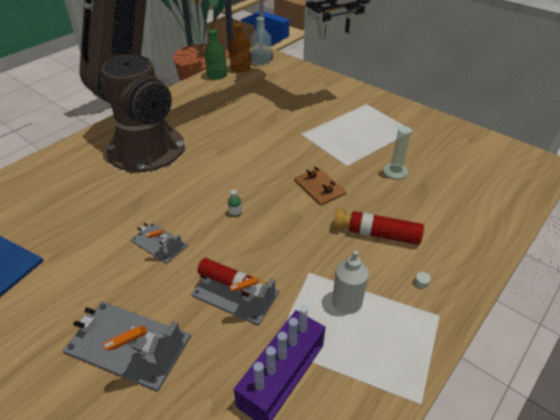

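View pics/top.png

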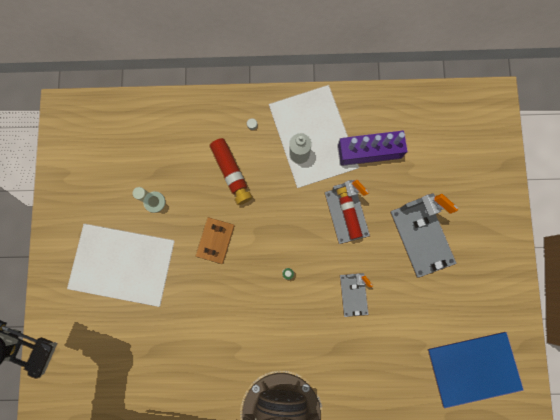

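```bash
python3 - <<'E'
from h import *
z=np.load("top.npz"); im,d,K,W=[z[k] for k in("im","d","K","W")]
P=cloud(d,K,W); hsv=cv2.cvtColor(im,cv2.COLOR_BGR2HSV); H,S,V=cv2.split(hsv)
u=np.indices(d.shape)[1]; v=np.indices(d.shape)[0]
def box(a,b,c,e): return (u>a)&(u<b)&(v>c)&(v<e)
def rep(n,m):
    p=P[m]; p=p[~np.isnan(p[:,0])]
    r=cv2.minAreaRect(p[:,:2].astype(np.float32)*1000)
    print(n,len(p),"med",np.median(p,0).round(4),"z",np.percentile(p[:,2],[5,50,95]).round(3),"rect",np.round(r[0],1),np.round(r[1],1),round(r[2],1))
    return p
D=box(320,375,172,250)
rep("red",D&((H<5)|(H>174))&(S>150)&(V>60))
rep("orange",D&(H>6)&(H<13)&(S>200)&(V>150))
rep("dockbase",D&(S<70)&(abs(P[...,2]-.01)<.006))
C=box(190,240,210,270)
rep("cradle",C&(abs(P[...,2]-.012)<.005)&(H<14)&(S>100))
rep("cradle_saddles",C&(P[...,2]>.022))
rep("canister all",D&(P[...,2]>.06)&((H<5)|(H>174))&(S>150))
for n,b in dict(wash=(285,315,125,170),drop=(280,297,262,283),cyl=(130,170,182,215)).items():
    rep(n,box(*b)&(P[...,2]>.02))
for (a,b,c,e),n in (((322,376,172,250),"cropdock"),):
    cv2.imwrite("pics/%s.png"%n,cv2.resize(im[c:e,a:b],None,fx=7,fy=7,interpolation=cv2.INTER_CUBIC))
E
```

```text
red 394 med [ 0.5658 -0.2228  0.0713] z [0.063 0.071 0.077] rect [ 576.6 -222.2] [127.8  35.7] 13.3
orange 2 med [ 0.6399 -0.2086  0.0738] z [0.071 0.074 0.076] rect [ 639.9 -208.6] [3.9 0. ] 104.6
dockbase 870 med [ 0.5872 -0.1982  0.0097] z [0.005 0.01  0.014] rect [ 625.6 -211.2] [231.3  99.6] 13.8
cradle 1 med [0.4873 0.1972 0.0143] z [0.014 0.014 0.014] rect [487.3 197.2] [0. 0.] 0.0
cradle_saddles 115 med [0.5445 0.1998 0.0339] z [0.023 0.034 0.042] rect [519.1 201.2] [36.5 91.6] 73.2
canister all 391 med [ 0.5661 -0.223   0.0713] z [0.064 0.071 0.077] rect [ 576.6 -222.2] [127.8  35.7] 13.3
wash 534 med [ 0.7843 -0.0712  0.1105] z [0.036 0.11  0.144] rect [796.7 -72.4] [66.6 65.6] 69.5
drop 116 med [ 0.4115 -0.0274  0.0504] z [0.04  0.05  0.076] rect [410.7 -28.5] [33.5 33.2] 88.9
cyl 303 med [0.642  0.3888 0.1261] z [0.03  0.126 0.152] rect [646.2 397.7] [36.3 35.1] 69.1
```

View pics/cropdock.png

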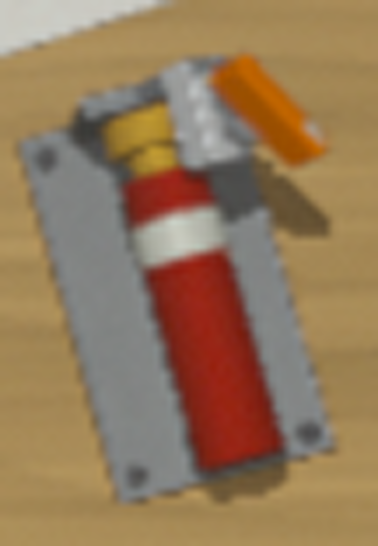

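Look-alikes: docks at top-view pixels (347,215) [middle size, holding the canister], (425,235) [large], (354,295) [small]. Canisters are at (350,215) [smaller, docked] and (231,171) [larger, loose]. I choose (347,215) with its docked canister. The crop confirms this: collar at crop (140,130), wing (270,105), open end (240,465).

```bash
cat >> h.py <<'E'
def pose():
    s=arm.get_state(); return np.array(s["eef_pos"]),R.from_euler('xyz',s["ee_rot"])
def rel(p,Rt=None):
    p0,R0=pose(); d=R0.inv().apply(np.array(p)-p0); print("shift",d.round(4),"rows>=",np.linalg.norm(d)/.06)
    if Rt is not None: w=(R0.inv()*Rt).as_rotvec(degrees=True); print("turn",w.round(2),np.linalg.norm(w).round(1))
E
python3 - <<'E'
from h import *
print(np.array(arm.camera_model("wrist")["mount"]).round(3).tolist())
rel([.58,-.16,.36])
E
```

```text
[[-0.001, -0.96, -0.28, 0.076], [1.0, -0.001, -0.001, -0.0], [0.001, -0.28, 0.96, -0.149], [0.0, 0.0, 0.0, 1.0]]
shift [ 0.5982  0.6101 -0.1253] rows>= 14.393021458418266
```

```bash
python3 - <<'E'
from h import *
rel([.56,.18,.36])
E
```

```text
shift [ 0.4545  0.3013 -0.1258] rows>= 9.326957023838164
```

>>> move_arm(rows="0 0 0 0.045 0.03 -0.025 0.087;0 0 0 0.045 0.03 -0.025 0.087;0 0 0 0.045 0.03 -0.025 0.087;0 0 0 0.045 0.03 -0.025 0.087;0 0 0 0.045 0.03 -0.025 0.087;0 0 0 0.045 0.03 0 0.087;0 0 0 0.045 0.03 0 0.087;0 0 0 0.045 0.03 0 0.087", squeeze=30)

```text
t: 1.1
eef_pos: [0.4954, 0.2704, 0.3594]
ee_rot: [3.142, 0.0, -0.377]
force: [0.5, 0.5, -0.6]
width: 0.0872
gripper_force: 0.0
```

>>> move_arm(rows="0 0 0 0.045 0.03 0 0.087;0 0 0 0.045 0.03 0 0.087;0 0 0 0 0 0 0.087")

```text
t: 1.48
eef_pos: [0.5576, 0.1801, 0.3587]
ee_rot: [3.14, 0.001, -0.381]
force: [-0.4, 0.8, -0.2]
width: 0.0873
gripper_force: 0.0
```

```bash
python3 - <<'E'
from h import *
im,d,K,W=grab("wrist"); cv2.imwrite("pics/w1.png",im); np.savez("w1.npz",im=im,d=d,K=K,W=W)
P=cloud(d,K,W); print(P[210,280], pose()[0])
rel([.60,-.16,.36])
m=(P[...,2]>.02)&(P[...,2]<.06)&(np.hypot(P[...,0]-.52,P[...,1]-.2)<.08)
p=P[m]; r=cv2.minAreaRect(p[:,:2].astype(np.float32)*1000); print("saddles",r,p[:,2].max())
m=(P[...,2]>.009)&(P[...,2]<.06)&(np.hypot(P[...,0]-.52,P[...,1]-.2)<.1)
p=P[m]; r=cv2.minAreaRect(p[:,:2].astype(np.float32)*1000); print("board",r,np.median(p[:,2]))
E
```

```text
[0.49982363 0.19686093 0.01086926] [0.5569676  0.18144363 0.35881182]
shift [ 0.1666  0.3011 -0.001 ] rows>= 5.735778265301631
saddles ((521.6663818359375, 201.11962890625), (36.26445388793945, 92.09539031982422), 72.97246551513672) 0.0417528824399096
board ((521.902587890625, 201.22976684570312), (89.2591552734375, 129.38882446289062), 72.97244262695312) 0.011121813805756636
```

>>> move_arm(rows="0 0 0 0.03 0.05 0 0.087;0 0 0 0.03 0.05 0 0.087;0 0 0 0.03 0.05 0 0.087;0 0 0 0.03 0.05 0 0.087;0 0 0 0.03 0.05 0 0.087;0 0 0 0.02 0.05 0 0.087;0 0 0 0 0 0 0.087")

```text
t: 2.4
eef_pos: [0.6038, -0.1605, 0.3588]
ee_rot: [3.141, 0.001, -0.38]
force: [-0.4, 0.1, -0.3]
width: 0.0868
gripper_force: 0.0
```

```bash
python3 - <<'E'
from h import *
im,d,K,W=grab("wrist"); cv2.imwrite("pics/w2.png",im); np.savez("w2.npz",im=im,d=d,K=K,W=W)
P=cloud(d,K,W); hsv=cv2.cvtColor(im,cv2.COLOR_BGR2HSV); H,S,V=cv2.split(hsv)
near=np.hypot(P[...,0]-.62,P[...,1]+.22)<.16
def rep(n,m,h=None):
    m=cv2.morphologyEx((m&near).astype(np.uint8),cv2.MORPH_OPEN,np.ones((3,3)))>0
    p=P[m]; r=cv2.minAreaRect(p[:,:2].astype(np.float32)*1000); print(n,len(p),np.round(r[0],1),np.round(r[1],1),round(r[2],1),np.percentile(p[:,2],[2,50,98]).round(3)); return p
red=rep("red",((H<5)|(H>174))&(S>150)&(P[...,2]>.056))
rep("base",(P[...,2]>.006)&(P[...,2]<.014)&(S<80))
o=rep("wing",(H>6)&(H<14)&(S>200)&(P[...,2]>.08)); np.save("wing.npy",o)
E
```

```text
red 2323 [ 579.9 -222.5] [128.8  38.5] 13.4 [0.06  0.071 0.075]
base 4084 [ 610.8 -271.7] [170.6 209.7] 13.3 [0.007 0.009 0.012]
wing 736 [ 657.5 -245.9] [55.8 17.2] 46.5 [0.104 0.121 0.131]
```

View pics/w2.png

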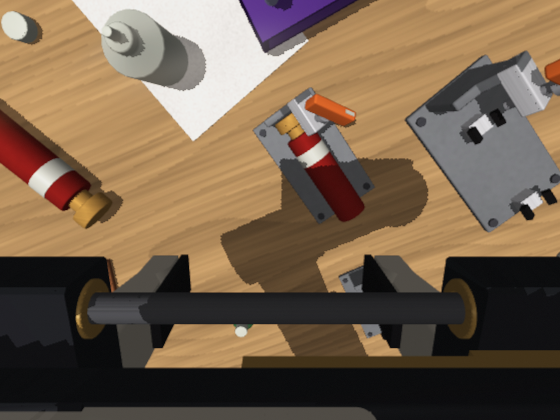

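```bash
cat >> h.py <<'E'
a=np.radians(13.4); dy=-np.array([np.cos(a),np.sin(a),0]); dx=np.array([-np.sin(a),np.cos(a),0]); ez=np.array([0,0,1.])
t=np.radians(35); sc=np.cos(t)*ez-np.sin(t)*dx   # screw outward
neck=np.array([.649,-.2061,.055])
def toolR(ang): # tool z into screw; ang = angle of tool x about sc measured from e1=dy
    e1=dy; e2=np.cross(sc,e1); x=np.cos(ang)*e1+np.sin(ang)*e2; z=-sc
    return R.from_matrix(np.column_stack([x,np.cross(z,x),z]))
E
python3 - <<'E'
from h import *
o=np.load("wing.npy")-neck; e2=np.cross(sc,dy)
h=o@sc; print("heights",np.percentile(h,[2,50,98]).round(4))
top=o[h>np.percentile(h,95)-.006]
q=np.column_stack([top@dy,top@e2]).astype(np.float32)*1000
r=cv2.minAreaRect(q); print(r)
bx=cv2.boxPoints(r); l=max([bx[1]-bx[0],bx[2]-bx[1]],key=np.linalg.norm); wa=np.arctan2(l[1],l[0]); print("wing angle about sc",np.degrees(wa))
p0,R0=pose()
for k in (0,180):
    Rt=toolR(wa+np.radians(k)); w=(R0.inv()*Rt).as_rotvec(degrees=True); print(k,w.round(2),np.linalg.norm(w),(Rt.apply([1,0,0])).round(3))
print(arm.get_state()["q"].round(3))
E
```

```text
heights [0.0633 0.0779 0.0821]
((0.5737686157226562, -1.5685005187988281), (55.24202346801758, 11.103886604309082), 38.680458068847656)
wing angle about sc 38.680458
0 [  1.32 -40.34 102.47] 110.13430921927498 [-0.641 -0.679 -0.358]
180 [ 37.42   1.23 -71.35] 80.58125881851235 [0.641 0.679 0.358]
[ 0.055  0.225  0.104 -0.    -1.45   1.138]
```

>>> move_arm(rows="4.68 0.15 -8.92 0 0 0 0.087;4.68 0.15 -8.92 0 0 0 0.087;4.68 0.15 -8.92 0 0 0 0.087;4.68 0.15 -8.92 0 0 0 0.087;4.68 0.15 -8.92 0 0 0 0.087;4.68 0.15 -8.92 0 0 0 0.087;4.68 0.15 -8.92 0 0 0 0.06;4.68 0.15 -8.92 0 0 0 0.05")

```text
t: 3.45
eef_pos: [0.6043, -0.1565, 0.36]
ee_rot: [-2.641, -0.37, 0.823]
force: [0.5, -0.8, 0.8]
width: 0.0727
gripper_force: 0.0
```

```bash
cat >> h.py <<'E'
wa=np.radians(38.7+180)
wingc=neck+.0713*sc-.001*np.cross(sc,dy)
E
python3 - <<'E'
from h import *
rel(wingc+.08*sc,toolR(wa)); print(arm.get_state()["q"].round(3))
E
```

```text
shift [-0.1154  0.1925  0.0644] rows>= 3.890633501595478
turn [-0.2   0.07  0.5 ] 0.5
[-0.287  0.452  0.503 -0.555 -1.907  2.666]
```

>>> move_arm(rows="-0.2 0 0.5 -0.023 0.0385 0 0.05;0 0 0 -0.023 0.0385 0 0.05;0 0 0 -0.023 0.0385 0.02 0.05;0 0 0 -0.023 0.0385 0.022 0.05;0 0 0 -0.0234 0.0385 0.022 0.05;0 0 0 0 0 0 0.05")

```text
t: 4.2
eef_pos: [0.6656, -0.2916, 0.1736]
ee_rot: [-2.632, -0.36, 0.805]
force: [-1.3, 1.2, 0.2]
width: 0.0498
gripper_force: 0.0
```

```bash
python3 - <<'E'
from h import *
rel(wingc,toolR(wa)); print(arm.get_state()["q"].round(3))
im,d,K,W=grab("wrist"); cv2.imwrite("pics/w3.png",im)
P=cloud(d,K,W); H,S,V=cv2.split(cv2.cvtColor(im,cv2.COLOR_BGR2HSV))
o=P-neck; h=o@sc
m=(H>6)&(H<14)&(S>180)&(np.linalg.norm(P-wingc,axis=-1)<.05)&(h>.077)&(h<.088)
q=np.column_stack([o[m]@dy,o[m]@np.cross(sc,dy)]).astype(np.float32)*1000
print(len(q),np.median(h[m]),cv2.minAreaRect(q))
E
```

```text
shift [ 0.0057 -0.0007  0.0758] rows>= 1.266771945489192
turn [-0.35  0.11 -0.62] 0.7
[-0.413  0.756  0.601 -0.488 -1.793  2.866]
1240 0.08113679211924846 ((0.5318546295166016, 0.12332344055175781), (55.685630798339844, 11.432113647460938), 38.3450813293457)
```

View pics/w3.png

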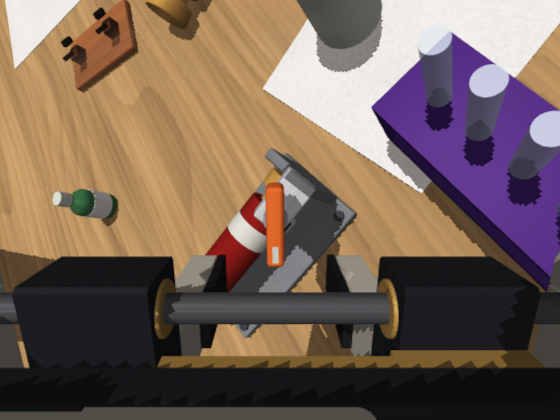

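```bash
python3 - <<'E'
from h import *
for f in("top.npz","w2.npz","scene.npz"):
    z=np.load(f); P=cloud(z["d"],z["K"],z["W"]); o=P-neck; h=o@sc; rad=np.linalg.norm(o-h[...,None]*sc,axis=-1)
    m=(h>.115)&(rad<.17)&(P[...,2]>.02)
    print(f,m.sum(), P[m][np.argsort(rad[m])[:3]].round(3).tolist(), np.sort(rad[m])[:3],h[m][np.argsort(rad[m])[:3]])
E
```

```text
top.npz 447 [[0.788, -0.266, 0.137], [0.789, -0.265, 0.142], [0.788, -0.263, 0.135]] [0.12414757 0.12475066 0.12497346] [0.11892039 0.12313386 0.11638268]
w2.npz 1918 [[0.613, -0.383, 0.092], [0.613, -0.383, 0.09], [0.614, -0.384, 0.089]] [0.13657688 0.13680632 0.13755108] [0.12414576 0.12280952 0.12249198]
scene.npz 1140 [[0.789, -0.266, 0.143], [0.79, -0.27, 0.143], [0.79, -0.267, 0.142]] [0.12474906 0.12582301 0.12584197] [0.1236385  0.12666352 0.12424338]
```

>>> move_arm(rows="0 0 10.6 0 0 0 0.05;0 0 10.6 0 0 0 0.05;0 0 10.6 0 0 0 0.05;0 0 10.6 0 0 0 0.05;0 0 10.6 0 0 0 0.05;0 0 10.6 0 0 0 0.05;0 0 10.6 0 0 0 0.05;0 0 10.6 0 0 0 0.05")

```text
t: 5.25
eef_pos: [0.6675, -0.2921, 0.1833]
ee_rot: [-2.697, 0.425, -0.484]
force: [0.6, -0.3, 0.2]
width: 0.0499
gripper_force: 0.0
```

>>> move_arm(rows="0 0 10.6 0 0 0 0.05;0 0 10.6 0 0 0 0.05;0 0 10.6 0 0 0 0.05;0 0 10.6 0 0 0 0.05;0 0 10.6 0 0 0 0.05;0 0 10.6 0 0 0 0.05;0 0 10.6 0 0 0 0.05;0 0 10.6 0 0 0 0.05")

```text
t: 6.25
eef_pos: [0.6674, -0.2921, 0.1832]
ee_rot: [2.714, 0.442, -2.159]
force: [-0.0, 0.6, -0.1]
width: 0.0498
gripper_force: 0.0
```

>>> move_arm(rows="0 0 9.8 0 0 0 0.05;0 0 0 0 0 0 0.03")

```text
t: 6.5
eef_pos: [0.6673, -0.2924, 0.1828]
ee_rot: [2.65, 0.369, -2.319]
force: [-0.7, 0.3, -1.3]
width: 0.0447
gripper_force: 0.0
```

```bash
cat >> h.py <<'E'
wa=np.radians(38.5); wingc=neck+.0707*sc+.0005*dy-.0003*np.cross(sc,dy)
E
python3 - <<'E'
from h import *
rel(wingc+.001*sc,toolR(wa)); print(arm.get_state()["q"].round(3))
E
```

```text
shift [-0.0009 -0.0012  0.0836] rows>= 1.3931165262729244
turn [-0.34 -0.07  0.65] 0.7
[-0.412  0.745  0.605 -0.487 -1.794 -0.264]
```

>>> move_arm(rows="-0.3 0 0.6 -0.001 -0.001 0.03 0.03;0 0 0 0 0 0.03 0.03;0 0 0 0 0 0.012 0.03;0 0 0 0 0 0.0115 0.03;0 0 0 0 0 0 0.03")

```text
t: 7.12
eef_pos: [0.6567, -0.2466, 0.1116]
ee_rot: [2.638, 0.363, -2.332]
force: [-0.4, 0.3, -1.3]
width: 0.0297
gripper_force: 0.0
```

>>> move_arm(rows="0 0 0 0 0 0 0;0 0 0 0 0 0 0;0 0 0 0 0 0 0;0 0 0 0 0 0 0;0 0 0 0 0 0 0")

```text
t: 7.75
eef_pos: [0.6561, -0.2471, 0.1123]
ee_rot: [2.637, 0.363, -2.333]
force: [-2.9, 0.4, 4.9]
width: 0.0119
gripper_force: 30.0
```

```bash
python3 - <<'E'
from h import *
rel(wingc+.001*sc,toolR(wa)); s=arm.get_state(); print(s["q"].round(3),s["force"],s["moment"]@sc,s["width"],s["gripper_force"])
E
```

```text
shift [-0.0026 -0.0001 -0.0009] rows>= 0.04541926168155936
turn [ 0.15 -0.06 -0.18] 0.2
[-0.368  0.744  0.438 -0.493 -1.637 -0.238] [-2.88626064  0.3861324   4.88483773] 0.22000340312395525 0.011906280878905566 29.987114667892456
```

>>> move_arm(rows="0 0 -1.5 0 0 0 0;0 0 -1.5 0 0 0.0001 0;0 0 -1.5 0 0 0.0001 0;0 0 0 0 0 0 0")

```text
t: 8.25
eef_pos: [0.6562, -0.2471, 0.1121]
ee_rot: [2.665, 0.4, -2.258]
force: [-2.6, -0.2, 5.3]
width: 0.012
gripper_force: 30.0
```

```bash
cat > m.py <<'E'
from h import *
s=arm.get_state(); p0,R0=pose(); w=(toolR(wa).inv()*R0).as_rotvec(degrees=True)
M=s["moment"]; F=s["force"]
print("turn z",w.round(2),"M.sc",M@sc,"M",M.round(3),"F",F.round(1),"off",((p0-neck)@dy*1e3).round(1),((p0-neck)@np.cross(sc,dy)*1e3).round(1),((p0-neck)@sc*1e3).round(1),"q6",s["q"][5].round(3),s["width"],s["gripper_force"])
E
python3 m.py
```

```text
turn z [-0.14  0.05 -4.33] M.sc 0.06706093932951956 M [-0.513  0.604  0.576] F [-2.6 -0.2  5.3] off 2.5 1.3 70.6 q6 -0.159 0.011988245067984502 29.993353486061096
```

>>> move_arm(rows="0 0 -1.5 0 0 0.0001 0;0 0 -1.5 0 0 0.0001 0;0 0 0 0 0 0 0")

```text
t: 8.62
eef_pos: [0.6562, -0.247, 0.1119]
ee_rot: [2.686, 0.423, -2.207]
force: [-2.6, 1.3, 5.5]
width: 0.012
gripper_force: 30.0
```

```bash
python3 m.py
```

```text
turn z [-0.13  0.05 -7.33] M.sc -0.028985001322372854 M [-0.525  0.582  0.446] F [-2.6  1.3  5.5] off 2.4 1.3 70.4 q6 -0.106 0.011961404676290349 29.993305206298828
```

>>> move_arm(rows="0 0 -1 0 0 0 0;0 0 -1 0 0 0.0001 0;0 0 0 0 0 0 0")

```text
t: 9.0
eef_pos: [0.6563, -0.2469, 0.1118]
ee_rot: [2.7, 0.439, -2.172]
force: [-3.1, 1.4, 4.8]
width: 0.0113
gripper_force: 30.0
```

```bash
python3 m.py
```

```text
turn z [-0.13  0.04 -9.32] M.sc -0.013981509057393014 M [-0.576  0.508  0.422] F [-3.1  1.4  4.8] off 2.4 1.3 70.3 q6 -0.072 0.011268008895896475 29.996939599514008
```

>>> move_arm(rows="0 0 -1 0 0 0 0;0 0 -1 0 0 0.0001 0;0 0 0 0 0 0 0")

```text
t: 9.38
eef_pos: [0.6563, -0.2469, 0.1117]
ee_rot: [2.715, 0.453, -2.138]
force: [-2.2, 0.7, 5.5]
width: 0.0116
gripper_force: 30.1
```

```bash
python3 m.py
```

```text
turn z [ -0.12   0.04 -11.3 ] M.sc -0.33950704092490175 M [-0.59   0.674  0.14 ] F [-2.2  0.7  5.5] off 2.4 1.4 70.2 q6 -0.037 0.011622431854754632 30.124020874500275
```

>>> move_arm(rows="0 0 -1 0 0 0 0;0 0 -1 0 0 0.0001 0;0 0 0 0 0 0 0")

```text
t: 9.75
eef_pos: [0.6563, -0.2469, 0.1117]
ee_rot: [2.731, 0.467, -2.103]
force: [-2.8, 0.3, 5.9]
width: 0.012
gripper_force: 30.8
```

```bash
python3 m.py
```

```text
turn z [ -0.12   0.03 -13.27] M.sc -0.6393725604702131 M [-0.537  0.845 -0.118] F [-2.8  0.3  5.9] off 2.4 1.4 70.2 q6 -0.002 0.011956199486544009 30.849244594573975
```

>>> move_arm(rows="0 0 4 0 0.0002 0 0;0 0 7 0 0.0003 -0.0003 0;0 0 7 0 0.0003 -0.0004 0;0 0 7 0 0.0003 -0.0004 0;0 0 7 0 0.0003 -0.0004 0;0 0 7 0 0.0003 -0.0004 0;0 0 7 0 0.0003 -0.0004 0;0 0 0 0 0 0 0")

```text
t: 10.75
eef_pos: [0.6558, -0.2474, 0.1142]
ee_rot: [2.533, 0.058, -2.823]
force: [-0.5, -2.2, 4.9]
width: 0.0112
gripper_force: 30.0
```

```bash
python3 m.py
```

```text
turn z [-2.000e-02  5.000e-02  3.264e+01] M.sc -0.00377144993715249 M [-1.348 -0.177  0.094] F [-0.5 -2.2  4.9] off 2.9 0.3 72.5 q6 -0.805 0.011224458784987087 30.00757098197937
```

>>> move_arm(rows="0 0 7 0 0.0003 -0.0004 0;0 0 7 0 0.0003 -0.0004 0;0 0 7 0 0.0003 -0.0003 0;0 0 7 0 0.0003 -0.0004 0;0 0 7 0 0.0003 -0.0004 0;0 0 7 0 0.0003 -0.0003 0;0 0 7 0 0.0003 -0.0004 0;0 0 0 0 0 0 0")

```text
t: 11.75
eef_pos: [0.6563, -0.2477, 0.117]
ee_rot: [2.67, -0.402, 2.723]
force: [-0.6, -4.7, 2.6]
width: 0.0121
gripper_force: 30.0
```

```bash
python3 m.py
```

```text
turn z [5.000e-02 6.000e-02 8.154e+01] M.sc -0.02848232556737838 M [-2.74  -0.536  0.045] F [-0.6 -4.7  2.6] off 2.5 -1.0 75.0 q6 -1.661 0.012145232164124385 30.00850796699524
```

>>> move_arm(rows="0 0 7 0 0.0003 -0.0004 0;0 0 7 0 0.0003 -0.0004 0;0 0 7 0 0.0003 -0.0003 0;0 0 7 0 0.0003 -0.0004 0;0 0 7 0 0.0003 -0.0004 0;0 0 7 0 0.0003 -0.0003 0;0 0 7 0 0.0003 -0.0004 0;0 0 0 0 0 0 0")

```text
t: 12.75
eef_pos: [0.6577, -0.2484, 0.1195]
ee_rot: [-3.115, -0.61, 1.761]
force: [-0.7, -5.7, 3.0]
width: 0.0118
gripper_force: 30.0
```

```bash
python3 m.py
```

```text
turn z [1.1000e-01 9.0000e-02 1.3056e+02] M.sc 0.006156251452691888 M [-3.444 -0.13   0.478] F [-0.7 -5.7  3. ] off 1.3 -1.6 77.6 q6 -2.52 0.011753566881633728 30.008357763290405
```

>>> move_arm(rows="0 0 6 0 0.0003 -0.0003 0;0 0 0 0 0 0 0;0 0 0 0 0 0 0.03;0 0 0 0 0 0 0.03;0 0 0 0 0 -0.02 0.04;0 0 0 0 0 -0.04 0.05;0 0 0 0 0 -0.05 0.06;0 0 0 0 0 0 0.06")

```text
t: 13.75
eef_pos: [0.6743, -0.3108, 0.2131]
ee_rot: [-3.047, -0.601, 1.635]
force: [-0.7, 0.8, 0.1]
width: 0.0591
gripper_force: 0.0
```

```bash
python3 - <<'E'
from h import *
z=np.load("w2.npz")
im,d,K,W=grab("wrist"); cv2.imwrite("pics/w4.png",im)
P=cloud(d,K,W); H,S,V=cv2.split(cv2.cvtColor(im,cv2.COLOR_BGR2HSV))
o=P-neck; h=o@sc
m=(H>6)&(H<14)&(S>180)&(np.linalg.norm(o-.078*sc,axis=-1)<.045)&(h>.08)
q=np.column_stack([o[m]@dy,o[m]@np.cross(sc,dy)]).astype(np.float32)*1000
print(m.sum(),h[m].max(),np.median(h[m]),cv2.minAreaRect(q))
# grasp pose for the canister: tool down, tool y along dock x
can=neck+.057*dy
for s in(1,-1):
    Rt=R.from_matrix(np.column_stack([s*dy,np.cross(-ez,s*dy),-ez])); rel(can+.014*dy+np.array([0,0,.12]),Rt)
print(arm.get_state()["q"].round(3))
E
```

```text
873 0.09063119736242503 0.08835905912992272 ((1.0088222026824951, -0.4256248474121094), (54.956790924072266, 11.543865203857422), 81.17707061767578)
shift [ 0.0556 -0.0799  0.0903] rows>= 2.2120404865451477
turn [ 25.93 -29.81 -94.7 ] 102.6
shift [ 0.0556 -0.0799  0.0903] rows>= 2.2120404865451477
turn [-28.71 -24.98  79.17] 87.8
[-0.428  0.761  0.697 -0.494 -1.874 -2.682]
```

View pics/w4.png

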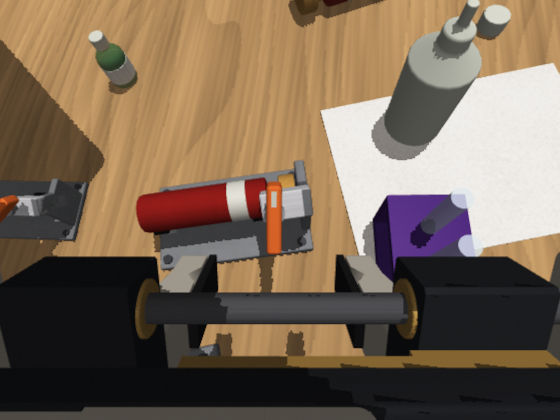

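Picture: the wing at (272,215) now lies across the dock. Its height has grown 7.2 mm, so the joint is at about 2.4 rad. The canister is still in place at (205,203).

>>> move_arm(rows="2.59 -2.98 -9.47 0 0 0 0.07;2.59 -2.98 -9.47 0 0 0 0.07;2.59 -2.98 -9.47 0 0 0 0.07;2.59 -2.98 -9.47 0 0 0 0.07;2.59 -2.98 -9.47 0 0 0 0.07;2.59 -2.98 -9.47 0 0 0 0.07;2.59 -2.98 -9.47 0 0 0 0.07;2.59 -2.98 -9.47 0 0 0 0.07")

```text
t: 14.8
eef_pos: [0.6729, -0.3068, 0.2081]
ee_rot: [3.068, -0.121, 3.057]
force: [-0.5, -0.1, -0.5]
width: 0.0697
gripper_force: 0.0
```

>>> move_arm(rows="2.59 -2.98 -9.47 0 0 0 0.07;2.59 -2.98 -9.47 0 0 0 0.07;0 0 0 0 0 0 0.07")

```text
t: 15.18
eef_pos: [0.672, -0.3067, 0.2095]
ee_rot: [3.139, -0.004, -2.906]
force: [-0.6, 0.1, 1.0]
width: 0.0701
gripper_force: 0.0
```

```bash
cat >> h.py <<'E'
can=neck+.057*dy; Rd=R.from_matrix(np.column_stack([dy,np.cross(-ez,dy),-ez]))
E
python3 - <<'E'
from h import *
g=can+.012*dy; g[2]=.044; rel(g,Rd); print(arm.get_state()["q"].round(3))
E
```

```text
shift [0.0672 0.1029 0.1661] rows>= 3.4432694681435425
turn [ 0.16 -0.22  0.11] 0.3
[-1.660e-01  4.800e-01  1.440e-01 -1.000e-03 -1.240e+00 -1.168e+00]
```

>>> move_arm(rows="0.1 -0.2 0.1 0.0225 0.0343 0 0.07;0 0 0 0.0225 0.0343 0 0.07;0 0 0 0.0225 0.0343 0 0.07;0 0 0 0 0 0.04 0.07;0 0 0 0 0 0.04 0.07;0 0 0 0 0 0.04 0.07;0 0 0 0 0 0.04 0.07;0 0 0 0 0 0 0.07")

```text
t: 16.18
eef_pos: [0.5811, -0.2232, 0.0461]
ee_rot: [3.138, -0.008, -2.913]
force: [-1.0, -0.2, 0.9]
width: 0.0698
gripper_force: 0.0
```

```bash
python3 - <<'E'
from h import *
g=can+.012*dy; g[2]=.044; rel(g,Rd); print(arm.get_state()["q"].round(3))
E
```

```text
shift [-0.001   0.0009  0.0021] rows>= 0.041781504874186665
turn [ 0.21 -0.43 -0.28] 0.6
[-0.054  0.453 -0.318 -0.002 -0.807 -1.286]
```

>>> move_arm(rows="0.2 -0.4 -0.2 0 0.001 0.002 0.06;0 0 0 0 0 0 0.03;0 0 0 0 0 0 0.03;0 0 0 0 0 0 0.03;0 0 0 0 0 0 0.03;0 0 0 0 0 0 0.03", squeeze=35)

```text
t: 16.92
eef_pos: [0.5841, -0.222, 0.0491]
ee_rot: [-3.139, 0.009, -2.906]
force: [-1.5, 5.5, 6.1]
width: 0.0393
gripper_force: 35.0
```

```bash
python3 - <<'E'
from h import *
g=can+.012*dy; g[2]=.044; rel(g,Rd); s=arm.get_state(); print(s["force"],s["moment"])
E
```

```text
shift [0.0022 0.0005 0.0051] rows>= 0.09247051971158005
turn [-0.17  0.51  0.07] 0.5
[-1.48438794  5.46995818  6.14843675] [ 2.07056933  0.40009369 -0.09360085]
```

>>> move_arm(rows="0 0 0 0.008 0 -0.001 0.03;0 0 0 0.01 0 0 0.03;0 0 0 0.012 0 0 0.03;0 0 0 0 0 0 0.03")

```text
t: 17.42
eef_pos: [0.5536, -0.2299, 0.0494]
ee_rot: [-3.138, 0.008, -2.907]
force: [-1.7, 4.5, 6.7]
width: 0.0393
gripper_force: 35.0
```

```bash
python3 - <<'E'
from h import *
s=arm.get_state(); p,_=pose(); print(s["force"],s["moment"],(p-can)@dy,(p-can)@dx,p[2])
im,d,K,W=grab("wrist"); P=cloud(d,K,W); H,S,V=cv2.split(cv2.cvtColor(im,cv2.COLOR_BGR2HSV)); cv2.imwrite("pics/w5.png",im)
near=np.linalg.norm(P[...,:2]-can[:2],axis=-1)<.16
c=(H>10)&(H<28)&(S>120)&near&(P[...,2]>.05); r=((H<5)|(H>174))&(S>150)&near&(P[...,2]>.05)
for n,m in(("brass",c),("red",r)):
    q=(P[m]-can)@dy*1e3; print(n,m.sum(),np.percentile(q,[2,98]) if len(q) else "")
E
```

```text
[-1.67148623  4.52268893  6.66291177] [ 1.50058046  0.71785932 -0.05956938] 0.041282984879579376 -0.0010050642202079072 0.049382223509584815
brass 6438 [63.34556217 76.20545174]
red 16493 [ 22.80789247 110.88524307]
```

View pics/w5.png

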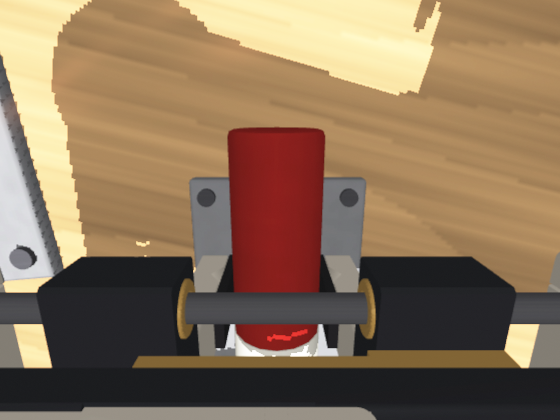

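>>> move_arm(rows="0 0 0 0.015 0 0 0.03;0 0 0 0.015 0 0 0.03;0 0 0 0.015 0 0 0.03;0 0 0 0 0 -0.01 0.03;0 0 0 0 0 -0.03 0.03;0 0 0 0 0 -0.04 0.03;0 0 0 0 0 -0.04 0.03;0 0 0 0 0 -0.04 0.03")

```text
t: 18.48
eef_pos: [0.5087, -0.2402, 0.2095]
ee_rot: [-3.139, 0.006, -2.907]
force: [1.1, -0.1, -3.5]
width: 0.0389
gripper_force: 35.0
```

```bash
cat >> h.py <<'E'
ca=np.radians(163.); cy=np.array([np.cos(ca),np.sin(ca),0]); cr=np.array([.5218,.2012,0])
Rc=R.from_matrix(np.column_stack([cy,np.cross(-ez,cy),-ez]))
E
python3 - <<'E'
from h import *
im,d,K,W=grab("wrist"); P=cloud(d,K,W); H,S,V=cv2.split(cv2.cvtColor(im,cv2.COLOR_BGR2HSV))
p,R0=pose(); r=((H<5)|(H>174))&(S>150)&(np.linalg.norm(P-p,axis=-1)<.15)&(abs(P[...,2]-p[2])<.06)
q=R0.inv().apply(P[r]-p)*1e3; print("red tool x,y,z",np.percentile(q,[1,50,99],axis=0).round(1))
top=q[(abs(q[:,1])<6)&(q[:,0]>25)]; print("tilt z vs x",np.polyfit(top[:,0],top[:,2],1)); 
print(arm.get_state()["force"])
g=cr+.0095*cy; g[2]=p[2]; rel(g,Rc)
E
```

```text
red tool x,y,z [[-17.7 -16.7 -20.4]
 [ 39.7   1.5 -17.2]
 [ 72.1  19.9  -3.7]]
tilt z vs x [ 1.83523033e-02 -1.97448742e+01]
[ 3.01990968 -0.72194838  2.8652925 ]
shift [-0.1054  0.4326 -0.002 ] rows>= 7.4213258415559755
turn [-0.24  0.8  30.5 ] 30.5
```

>>> move_arm(rows="0 0 0 -0.013 0.03 0 0.03;0 0 0 -0.013 0.05 0 0.03;0 0 0 -0.013 0.06 0 0.03;0 0 0 -0.013 0.06 0 0.03;0 0 0 -0.013 0.06 0 0.03;0 0 0 -0.013 0.06 0 0.03;0 0 0 -0.013 0.06 0 0.03;0 0 0 -0.013 0.05 0 0.03")

```text
t: 19.52
eef_pos: [0.5098, 0.2042, 0.2076]
ee_rot: [-3.138, 0.006, -2.906]
force: [0.7, -0.3, -3.1]
width: 0.0391
gripper_force: 35.0
```

>>> move_arm(rows="0 0 8 0 0 0 0.03;0 0 8 0 0 0 0.03;0 0 8 0 0 0 0.03;0 0 6.5 0 0 0 0.03;0 0 0 0 0 0 0.03")

```text
t: 20.15
eef_pos: [0.5102, 0.202, 0.2073]
ee_rot: [-3.141, 0.007, 2.845]
force: [-0.0, -0.6, -3.3]
width: 0.0394
gripper_force: 35.0
```

```bash
python3 - <<'E'
from h import *
im,d,K,W=grab("wrist"); P=cloud(d,K,W); H,S,V=cv2.split(cv2.cvtColor(im,cv2.COLOR_BGR2HSV))
p,R0=pose(); r=((H<5)|(H>174))&(S>150)&(np.linalg.norm(P-p,axis=-1)<.15)&(abs(P[...,2]-p[2])<.06)
q=R0.inv().apply(P[r]-p)*1e3; print(np.percentile(q,[1,99],axis=0).round(1))
for a in(30,45,60):
    s=q[(abs(q[:,0]-a)<5)]; print(a,s[:,2].min().round(1),np.percentile(s[:,1],[1,99]).round(1))
s=arm.get_state(); print(s["force"],s["moment"],s["q"].round(2))
g=cr+.0075*cy; g[2]=.07; rel(g,Rc)
E
```

```text
[[-19.8 -18.1 -26. ]
 [ 70.1  18.5  -9.4]]
30 -26.5 [-18.   18.3]
45 -27.3 [-18.   18.5]
60 -27.3 [-18.   18.5]
[ 0.43136158  0.2134772  -2.95391714] [ 0.02797452 -0.08488297 -0.00536115] [ 0.74  0.17 -0.32  0.01 -1.08 -2.61]
shift [-0.0028  0.0026  0.1374] rows>= 2.291477864134572
turn [-0.01  0.43  0.1 ] 0.4
```

>>> move_arm(rows="0 0.4 0.1 -0.0015 0.0026 0.03 0.03;0 0 0 0 0 0.045 0.03;0 0 0 0 0 0.045 0.03;0 0 0 0 0 0.024 0.03;0 0 0 0 0 0.003 0.03;0 0 0 0 0 0 0.03")

```text
t: 20.95
eef_pos: [0.5135, 0.2047, 0.0614]
ee_rot: [3.14, 0.002, 2.844]
force: [0.2, 0.3, -2.7]
width: 0.039
gripper_force: 35.0
```

```bash
python3 - <<'E'
from h import *
g=cr+.009*cy; g[2]=.049; rel(g,Rc); print(arm.get_state()["force"])
E
```

```text
shift [ 0.0001 -0.001   0.0124] rows>= 0.20740977725815402
turn [ 0.07  0.1  -0.05] 0.1
[ 0.2477635   0.27259056 -2.68453959]
```

>>> move_arm(rows="0 0 0 0 -0.001 0.005 0.03;0 0 0 0 0 0.003 0.03;0 0 0 0 0 0.002 0.03;0 0 0 0 0 0.001 0.03;0 0 0 0 0 0 0.03")

```text
t: 21.58
eef_pos: [0.5127, 0.2035, 0.0498]
ee_rot: [3.141, 0.001, 2.843]
force: [-1.3, -0.1, -1.6]
width: 0.0393
gripper_force: 35.0
```

>>> move_arm(rows="0 0 0 0 0 0.001 0.03;0 0 0 0 0 0.001 0.03;0 0 0 0 0 0 0.03")

```text
t: 21.95
eef_pos: [0.5128, 0.2035, 0.0494]
ee_rot: [3.14, 0.002, 2.843]
force: [-6.8, -1.4, 15.6]
width: 0.0394
gripper_force: 35.0
```

Contact is made, with 16 N pressing at the right height. I'll open the fingers and back off upward.

>>> move_arm(rows="0 0 0 0 0 -0.001 0.03;0 0 0 0 0 0 0.045;0 0 0 0 0 0 0.055;0 0 0 0 0 0 0.065;0 0 0 0 0 0 0.065;0 0 0 0 0 -0.03 0.065;0 0 0 0 0 -0.06 0.07;0 0 0 0 0 -0.06 0.07")

```text
t: 22.95
eef_pos: [0.5123, 0.2031, 0.2001]
ee_rot: [-3.142, 0.001, 2.843]
force: [1.4, 0.8, -0.7]
width: 0.0698
gripper_force: 0.0
```

>>> move_arm(rows="0 0 0 0 0 -0.06 0.07;0 0 0 0 0 -0.05 0.07;0 0 0 0 0 0 0.07;0 0 0 0 0 0 0.07")

```text
t: 23.45
eef_pos: [0.512, 0.2033, 0.3083]
ee_rot: [3.141, 0.001, 2.843]
force: [0.5, 0.4, -0.6]
width: 0.0702
gripper_force: 0.0
```

```bash
python3 - <<'E'
from h import *
im,d,K,W=grab("wrist"); P=cloud(d,K,W); H,S,V=cv2.split(cv2.cvtColor(im,cv2.COLOR_BGR2HSV)); cv2.imwrite("pics/w6.png",im)
n=np.linalg.norm(P[...,:2]-cr[:2],axis=-1)<.12
r=((H<5)|(H>174))&(S>170)&n&(P[...,2]>.045)&(P[...,2]<.09)
q=P[r]; rc=cv2.minAreaRect(q[:,:2].astype(np.float32)*1000); print("red",rc,np.percentile(q[:,2],99))
u=(q-cr)@cy*1e3; print("along cradle",np.percentile(u,[.5,99.5]),"expect -51..79", "lat",np.percentile((q-cr)@np.cross(ez,cy),[1,99]))
im,d,K,W=grab("top"); cv2.imwrite("pics/top2.png",im); 
E
```

```text
red ((506.96429443359375, 204.9068603515625), (38.73585510253906, 128.56988525390625), 72.98208618164062) 0.07506030910433015
along cradle [-48.10638324  78.521091  ] expect -51..79 lat [-0.01811344  0.01955033]
```

View pics/top2.png

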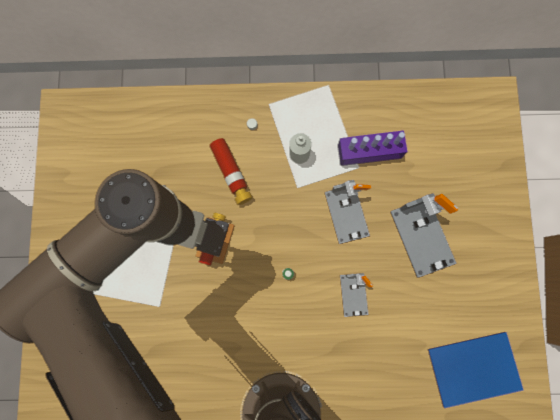

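The canister lies in the cradle, within about 2 mm of centre and with its top at 75 mm. In the top view the dock at (347,215) is empty and its wing is undone, and the wash bottle (300,145) and dropper (288,273) still stand where they were.

```bash
python3 -c "
from station import arm
print(arm.job_done())"
```

```text
the job is handed in; nothing more can be done
None
```

The canister rests in both cradle saddles within about 2 mm of centre and released, and the screw is undone at about 2.4 rad after the gentle anticlockwise try; the wash bottle and dropper looked unmoved, the arm hid the measuring cylinder in the last picture, and the job is handed in (no verdict came back).

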